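# Close the travel dispensers and reject the jammed one

### The arm

A 6-joint arm with a two-finger parallel gripper is mounted at the origin on the work surface. World frame = base frame: x ahead of the robot, y to its left, z up, the work surface at z = 0. Lengths are in mm, angles in rad, forces in N, time in s.
With the tool pointing down it reaches from about 300 to 775 mm from the base axis. Payload 14.6 kg.
Tool frame: the origin (TCP) lies midway between the tips of the shut fingers; the grasp point (between the pads) lies 19 mm behind it (manip.hold_point_z is the distance from the TCP to the grasp point, in mm); z points along the fingers, y is the direction in which the jaws open and shut (so a half turn about z gives the same grasp; the last joint's range is limited). The gripper opens to 94 mm and grips with 3 to 60 N. Pads are 16 mm wide; open, the fingers measure 119 mm over their backs; the gripper's body (75 mm by 177 mm) begins 78 mm behind the grasp point.
Start: joints at [-1.392, 0.3, 1.521, -0, 1.321, -0.067], TCP at [133.826, -533.46, 205.446] pointing down, gripper open.
Joint ranges: [-3.03, 3.03], [-0.79, 2.21], [0.23, 2.52], [-1.04, 4.18], [0, 3.07], [-2.55, 2.55]. Speed limits (rad/s): [2.22, 2.22, 2.57, 3.14, 3.14, 3.14].

### API

Orientations are given as [roll, pitch, yaw] about the fixed x, y, z axes, in that order (R = Rz(yaw) Ry(pitch) Rx(roll)).
In Python, from cell import manip gives the robot as it stands.
- The arm moves only by the shell command python3 -m crank 'ROWS' [OPENING] [FORCE]. ROWS is JSON, a list of rows, each an object with "offset": the shift along the world's x, y, z in m, a list of three; "spin": the turn about the world's z in degrees. In form: [{"offset": [dx, dy, dz], "spin": spin}, ...]. A call has exactly 8 rows; each row is the pose to reach, as a shift and turn from the pose measured when the call began; what a row does not reach only later rows make up. A row lasts 1/12 s, in which the tool goes at most 41.7 mm and 7.16 degrees, less where a joint would pass 70% of its speed; a pose out of reach is approached as far as the arm can. A call with a gripper value outside its range is refused whole. OPENING is the opening, from 0 (shut) to 1 (fully open), set as the call begins (- or left out, the last holds). The fingers move at their own pace and stop on an object; FORCE is the grip in N (left out, the last holds). Time passes only in rows, so rows that repeat a pose let the fingers close, or fill a call up. It gives the time, the measured TCP pose, the force and the opening at its end, in the units of the state.
- manip.read_state(): the state, without advancing time (a new reading comes with each control period).
- manip.camera(name): name is "scene" or "top" or "wrist"; returns a dict with "pixels" (384x512x3 uint8, red, green, blue), "fx", "fy", "cx", "cy" (pixels), "extrinsics" (4x4, takes a point from world to camera coordinates); the wrist camera has in their place "hand_eye" (4x4, takes a point from camera to tool coordinates, whose origin is the TCP and whose axes are the flange's). Camera axes: x right, y down, z forward; pixel columns grow to the right and rows downward; lengths in mm; the calibration is good to about 2 mm. A picture is of the moment at which its call begins: read the wrist's pose just before it. There is no depth.
- manip.sign_off(): hands the job in, once; it reports no verdict.
Trained networks look in a picture, given as the dict that the camera call returned (one of the last four; its "shot" number tells which), for a name from the list of things; names that differ only in an ending like _2 or _b are one class to them, and where a whole thing is asked for, a point or a joint stands for the part that bears it (a point fixed in the world has none). Each returns a list of dicts, best first, with "conf" (0 to 1); they miss things now and then, are a little off and sometimes report something else, mostly with a low value. They report only what shows in the picture. A call takes as long as a camera call. They do not tell look-alikes from the thing itself.
- manip.search_frame(picture, name): "location" ([x, y, z] in mm, in world coordinates, good to about 4 mm: the middle of the surface that is visible of it).
- manip.masks_of(picture, name): "mask" (384x512 bool, what is visible of it).
The state is a dict: "clock": time; "joints": joint angles; "qd": joint speeds; "effort": joint torques, N m; "eef_pos": TCP position; "eef_rot": TCP orientation; "wrist_force": force on the tool from outside, world axes, zero at the start; "moment": the same for the moment, N m; "finger_gap": finger opening in mm.
Only numpy, scipy, OpenCV 4.12 (cv2) and the standard library are available. Lean on these libraries where they do the work, as an engineer would, in place of code of your own. Each camera call takes 0.05 s, during which the arm holds its last target. There are 200 camera calls.

### The job

Close the piston dispensers for packing by pressing their plungers straight down: a sound one goes fully home and stays there, and is then left standing where it is. One of the three, nobody knows which, is jammed and stiffens part-way: stop there, do not force it, and set that dispenser down upright in the low white tray instead. Drop or knock over nothing, and leave everything else on the vanity alone.

Things in the scene. Friction and masses are not known exactly. Their poses are not given: they have to be found in the camera images.
- dispenser_a: Upright piston dispenser, looks the same as the other two. Loose, about 0.4 kg, round: steel foot 64 mm across and 12 mm high, white barrel with a steel lid 56 mm across from there to 110 mm up, above it a thin stem with a steel pad. The letters say nothing about where it stands or whether it is the jammed one. Origin: centre of its underside, z up.
- plunger_a (a joint): Travel in m of the plunger (stem, pad and crown) of dispenser_a: 0 fully out, 0.030 fully home, where the pad meets the lid and a hard stop; starts at 0 to 0.005. A sound plunger needs a steady 2 N or so all the way and stays where it is left. In the jammed one the same 2 N holds to 8 mm of travel, then resistance climbs by 1 N for every further mm (about 5 N at 11 mm, 9 N at 15 mm, 14 N at 20 mm); let go, it springs back to about 8 to 13 mm.
- crown_a: Crown of the plunger of dispenser_a, the part to press: a raised steel disc 30 mm across and 5 mm high in the middle of the pad (a disc 44 mm across, 8 mm thick). Origin: centre of its underside, on the pad's top, 148 mm above the dispenser's underside with the plunger out, 118 mm with it home. Its top face is 5 mm higher.
- dispenser_b: Upright piston dispenser, looks the same as the other two. Loose, about 0.4 kg, round: steel foot 64 mm across and 12 mm high, white barrel with a steel lid 56 mm across from there to 110 mm up, above it a thin stem with a steel pad. The letters say nothing about where it stands or whether it is the jammed one. Origin: centre of its underside, z up.
- plunger_b (a joint): Travel in m of the plunger (stem, pad and crown) of dispenser_b: 0 fully out, 0.030 fully home, where the pad meets the lid and a hard stop; starts at 0 to 0.005. A sound plunger needs a steady 2 N or so all the way and stays where it is left. In the jammed one the same 2 N holds to 8 mm of travel, then resistance climbs by 1 N for every further mm (about 5 N at 11 mm, 9 N at 15 mm, 14 N at 20 mm); let go, it springs back to about 8 to 13 mm.
- crown_b: Crown of the plunger of dispenser_b, the part to press: a raised steel disc 30 mm across and 5 mm high in the middle of the pad (a disc 44 mm across, 8 mm thick). Origin: centre of its underside, on the pad's top, 148 mm above the dispenser's underside with the plunger out, 118 mm with it home. Its top face is 5 mm higher.
- dispenser_c: Upright piston dispenser, looks the same as the other two. Loose, about 0.4 kg, round: steel foot 64 mm across and 12 mm high, white barrel with a steel lid 56 mm across from there to 110 mm up, above it a thin stem with a steel pad. The letters say nothing about where it stands or whether it is the jammed one. Origin: centre of its underside, z up.
- plunger_c (a joint): Travel in m of the plunger (stem, pad and crown) of dispenser_c: 0 fully out, 0.030 fully home, where the pad meets the lid and a hard stop; starts at 0 to 0.005. A sound plunger needs a steady 2 N or so all the way and stays where it is left. In the jammed one the same 2 N holds to 8 mm of travel, then resistance climbs by 1 N for every further mm (about 5 N at 11 mm, 9 N at 15 mm, 14 N at 20 mm); let go, it springs back to about 8 to 13 mm.
- crown_c: Crown of the plunger of dispenser_c, the part to press: a raised steel disc 30 mm across and 5 mm high in the middle of the pad (a disc 44 mm across, 8 mm thick). Origin: centre of its underside, on the pad's top, 148 mm above the dispenser's underside with the plunger out, 118 mm with it home. Its top face is 5 mm higher.
- tray: Low open white ceramic tray, empty, fixed, 180 mm (its x) by 140 mm (its y), 25 mm high, walls and floor 6 mm or less thick. Stands at the left or the right end of the row; the wooden organiser is at the other end. Origin: centre of its underside.
- organiser: Bystander: deep divided box of pale wood with jars in it, fixed, 160 x 130 mm, up to 80 mm high. Not the tray. Origin: centre of its underside.
- tumbler: Bystander: empty chrome tumbler, 72 mm across, 100 mm high, loose. Origin: centre of its underside.
- soap_dish: Bystander: grey stone soap dish with a white bar, 90 x 130 mm, 38 mm high, loose. Origin: centre of its underside.
- balm_tin: Bystander: round tin of lip balm, 54 mm across, 20 mm high, loose, between two dispensers. Origin: centre of its underside.
- flosser: Bystander: white plastic flosser handle lying down, 150 mm long (its x), 22 mm wide, 24 mm high, loose, between two dispensers. Origin: on its underside near the middle.
- perfume: Bystander: square glass bottle with a black cap, 35 x 60 mm, 103 mm high, loose. Origin: centre of its underside.
- hairbrush: Bystander: dark wooden hairbrush lying bristles down, 205 mm long, 60 mm wide, 26 mm high, loose. Origin: on its underside near the middle.
Mind the look-alikes: they are no part of the job. Leave any blue or purple look-alike of the dispenser_a alone.

How it is judged:
By the outcome, as a careful person would: the job done as asked, in the order asked, and still so for the second after the job is handed in, with the robot touching nothing.
It also fails if it takes over 64 s, if anything falls off the work surface, if the arm or the gripper's body presses on something with over 40 N, if the wrist force passes 120 N, or if a joint passes its speed limit or range.

## Working session

There is one attempt and no reset: what is moved stays moved. The work goes in short steps, Python scripts to look and compute and a shell command to move; the robot and the scene stay as the last step left them, time stands still between calls to the robot, and variables do not carry over. Pictures are saved under pics/ and viewed, about 8 in all and at most 12, crops included, and the job is handed in when it is done.

```bash
mkdir -p pics
cat > h.py <<'E'
import numpy as np, cv2
from cell import manip
def save(p,n): cv2.imwrite(f'pics/{n}.png',cv2.cvtColor(p['pixels'],cv2.COLOR_RGB2BGR))
def ray(p,u,v,z):
    "world point on plane z seen at pixel u,v"
    E=np.array(p['extrinsics']);R,t=E[:3,:3],E[:3,3]
    c=-R.T@t; d=R.T@np.array([(u-p['cx'])/p['fx'],(v-p['cy'])/p['fy'],1])
    return c+d*(z-c[2])/d[2]
def proj(p,X):
    E=np.array(p['extrinsics']);q=E[:3,:3]@X+E[:3,3]
    return p['fx']*q[0]/q[2]+p['cx'],p['fy']*q[1]/q[2]+p['cy']
E
python3 - <<'E'
from h import *
t=manip.camera('top');save(t,'top1')
for n in ['dispenser_a','crown_a','tray','organiser','tumbler','soap_dish','balm_tin','flosser','perfume','hairbrush']:
    print(n,[(np.round(d['location']).tolist(),round(d['conf'],2),[int(round(x)) for x in proj(t,np.array(d['location']))]) for d in manip.search_frame(t,n)])
s=manip.camera('scene');save(s,'scene1')
cv2.imwrite('pics/both.png',np.hstack([cv2.imread('pics/top1.png'),cv2.imread('pics/scene1.png')])[:,:,:]) 
st=manip.read_state();print(st, manip.hold_point_z)
print(ray(t,0,0,0),ray(t,512,384,0))
E
```

```text
dispenser_a [([379.0, -170.0, 110.0], 0.77, [334, 260]), ([390.0, -63.0, 150.0], 0.72, [289, 255]), ([487.0, -5.0, 111.0], 0.64, [263, 214]), ([290.0, -209.0, 110.0], 0.58, [353, 300]), ([491.0, 142.0, 108.0], 0.56, [200, 214])]
crown_a [([496.0, 3.0, 150.0], 0.68, [259, 209]), ([389.0, -71.0, 152.0], 0.63, [293, 256]), ([485.0, -147.0, 152.0], 0.61, [325, 213]), ([287.0, -225.0, 149.0], 0.6, [364, 302]), ([501.0, 156.0, 154.0], 0.41, [192, 207])]
tray [([506.0, -369.0, 4.0], 0.6, [403, 211]), ([540.0, -90.0, 19.0], 0.3, [295, 198])]
organiser [([545.0, 362.0, 54.0], 0.61, [116, 195])]
tumbler [([544.0, 361.0, 54.0], 0.48, [116, 196])]
soap_dish [([748.0, 66.0, 22.0], 0.78, [235, 121])]
balm_tin [([596.0, 79.0, 21.0], 0.59, [230, 177]), ([718.0, 250.0, 75.0], 0.48, [161, 126])]
flosser [([543.0, -89.0, 18.0], 0.95, [295, 197])]
perfume [([772.0, -71.0, 56.0], 0.69, [287, 107]), ([495.0, 4.0, 148.0], 0.26, [259, 209])]
hairbrush [([700.0, -259.0, 26.0], 0.78, [359, 137])]
{'clock': 0.6, 'joints': array([-1.39160375e+00,  2.99869588e-01,  1.52098860e+00,  6.17301612e-06,
        1.32069449e+00, -6.65918273e-02]), 'qd': array([-0.00142654, -0.00101808,  0.00012903,  0.00078675, -0.00016071,
        0.00033201]), 'effort': array([-1.46823975e-03, -5.31480539e+01, -3.52827179e+01,  7.08408561e-02,
        2.12862866e-02, -7.96668928e-06]), 'eef_pos': array([ 133.82703956, -533.46705886,  205.46709805]), 'eef_rot': array([ 3.14155237e+00, -3.30781705e-06,  2.45782873e-01]), 'wrist_force': array([ 0.38843895, -0.21264349, -0.80095212]), 'moment': array([ 0.00173292, -0.01059979,  0.03696609]), 'finger_gap': 93.70538630393163} 18.8
[1123.07029509  738.30339101    0.        ] [  81.04602556 -607.47104782    0.        ]
```

View pics/top1.png

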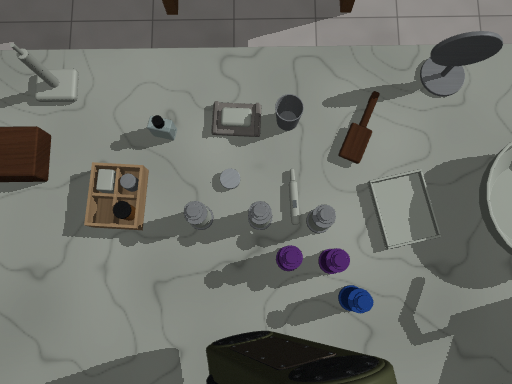

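View pics/scene1.png

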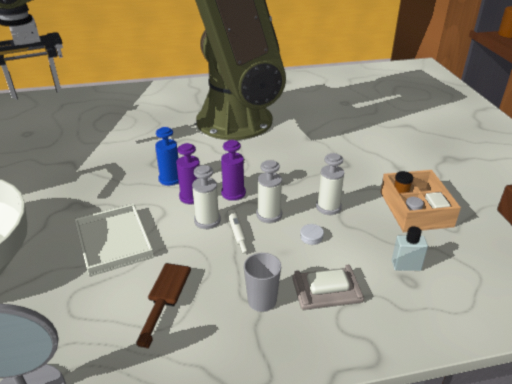

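Top view: the three white dispensers have their crowns near pixels (325,213), (259,209) and (193,207). The purple/blue look-alikes are at (289,258), (335,261) and (356,300). The tray is centred near (404,210), and the flosser and tin lie behind and between the dispensers. The scene view agrees. I'll move over the right-hand dispenser with the fingers shut.

```bash
python3 -m crank '[{"offset":[0.03,0.03,0.04],"spin":0},{"offset":[0.06,0.06,0.045],"spin":0},{"offset":[0.085,0.09,0.045],"spin":0},{"offset":[0.11,0.12,0.045],"spin":0},{"offset":[0.135,0.15,0.045],"spin":0},{"offset":[0.16,0.18,0.045],"spin":0},{"offset":[0.185,0.21,0.045],"spin":0},{"offset":[0.21,0.24,0.045],"spin":0}]' 0
python3 -m crank '[{"offset":[0.025,0.03,0],"spin":-7},{"offset":[0.05,0.06,0],"spin":-14},{"offset":[0.08,0.09,0],"spin":-14},{"offset":[0.1,0.12,0],"spin":-14},{"offset":[0.12,0.14,0],"spin":-14},{"offset":[0.13,0.145,0],"spin":-14},{"offset":[0.13,0.145,0],"spin":-14},{"offset":[0.13,0.145,0],"spin":-14}]'
cat >> h.py <<'E'
from scipy.spatial.transform import Rotation as Ro
def wrist():
    s=manip.read_state();p=manip.camera('wrist')
    T=np.eye(4);T[:3,:3]=Ro.from_euler('xyz',s['eef_rot']).as_matrix();T[:3,3]=s['eef_pos']
    p['extrinsics']=np.linalg.inv(T@np.array(p['hand_eye'])); return p
def look(p,n,z):
    for d in manip.masks_of(p,n):
        v,u=np.nonzero(d['mask']);c=(u.min()+u.max())/2,(v.min()+v.max())/2
        print(n,round(d['conf'],2),'px',np.round(c),'n',len(u),'bbox',u.min(),u.max(),v.min(),v.max(),'xyz',np.round(ray(p,u.mean(),v.mean(),z),1))
E
python3 - <<'E'
from h import *
p=wrist();save(p,'w1');print(np.round(p['hand_eye'],3))
look(p,'crown_a',152)
for d in manip.search_frame(p,'crown_a'):print(np.round(d['location']),d['conf'])
E
```

```text
clock: 1.27
eef_pos: [344.7, -291.6, 250.7]
eef_rot: [3.141, -0.0, 0.246]
wrist_force: [0.6, -0.3, 0.5]
finger_gap: 44.1
clock: 1.93
eef_pos: [474.5, -146.9, 250.5]
eef_rot: [3.141, 0.0, 0.002]
wrist_force: [-0.5, 0.4, 0.3]
finger_gap: 0.4
[[-0.00000e+00 -9.69000e-01 -2.45000e-01  7.17840e+01]
 [ 1.00000e+00 -0.00000e+00  1.00000e-03  2.61000e-01]
 [-1.00000e-03 -2.45000e-01  9.69000e-01 -1.80093e+02]
 [ 0.00000e+00  0.00000e+00  0.00000e+00  1.00000e+00]]
crown_a 0.83 px [265. 175.] n 957 bbox 248 282 158 192 xyz [ 485.9 -150.9  152. ]
crown_a 0.76 px [ 82. 163.] n 1038 bbox 64 101 146 180 xyz [496.1  -0.5 152. ]
[ 485. -151.  155.] 0.78
[496.  -1. 148.] 0.72
[ 493. -148.  145.] 0.35
```

View pics/w1.png

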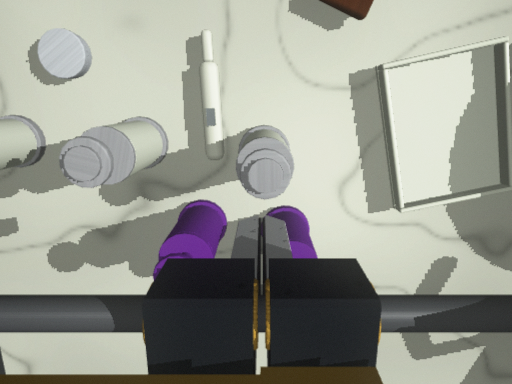

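Wrist view: the right-hand crown is at (265,175) and the middle one at (85,163). Flosser, tin and tray are clear of both. Next I descend onto the first crown.

```bash
python3 -m crank '[{"offset":[0.006,-0.002,-0.02],"spin":0},{"offset":[0.0115,-0.004,-0.04],"spin":0},{"offset":[0.0115,-0.004,-0.06],"spin":0},{"offset":[0.0115,-0.004,-0.075],"spin":0},{"offset":[0.0115,-0.004,-0.085],"spin":0},{"offset":[0.0115,-0.004,-0.0925],"spin":0},{"offset":[0.0115,-0.004,-0.0925],"spin":0},{"offset":[0.0115,-0.004,-0.0925],"spin":0}]' 0
python3 -m crank '[{"offset":[0,0,-0.004],"spin":0},{"offset":[0,0,-0.007],"spin":0},{"offset":[0,0,-0.010],"spin":0},{"offset":[0,0,-0.013],"spin":0},{"offset":[0,0,-0.015],"spin":0},{"offset":[0,0,-0.017],"spin":0},{"offset":[0,0,-0.017],"spin":0},{"offset":[0,0,-0.017],"spin":0}]'
```

```text
clock: 2.75
eef_pos: [485.5, -152.1, 158.8]
eef_rot: [3.141, -0.001, -0.001]
wrist_force: [0.1, 0.0, -0.3]
finger_gap: 0.7
clock: 3.42
eef_pos: [485.4, -151.9, 141.6]
eef_rot: [3.141, -0.0, -0.001]
wrist_force: [-0.2, 0.1, 0.7]
finger_gap: 0.6
```

```bash
python3 -m crank '[{"offset":[0,0,-0.0005],"spin":0},{"offset":[0,0,-0.001],"spin":0},{"offset":[0,0,-0.0015],"spin":0},{"offset":[0,0,-0.002],"spin":0},{"offset":[0,0,-0.0025],"spin":0},{"offset":[0,0,-0.003],"spin":0},{"offset":[0,0,-0.0035],"spin":0},{"offset":[0,0,-0.004],"spin":0}]'
```

```text
clock: 4.08
eef_pos: [485.3, -151.9, 137.6]
eef_rot: [3.141, -0.0, -0.001]
wrist_force: [-0.6, 0.5, 1.3]
finger_gap: 0.6
```

Sound: 1.3 N where a jam would give about 9 N. I'll drive it home gently.

```bash
python3 -m crank '[{"offset":[0,0,-0.002],"spin":0},{"offset":[0,0,-0.004],"spin":0},{"offset":[0,0,-0.006],"spin":0},{"offset":[0,0,-0.008],"spin":0},{"offset":[0,0,-0.010],"spin":0},{"offset":[0,0,-0.012],"spin":0},{"offset":[0,0,-0.013],"spin":0},{"offset":[0,0,-0.0135],"spin":0}]'
python3 -m crank '[{"offset":[0,0,-0.0005],"spin":0},{"offset":[0,0,-0.0005],"spin":0},{"offset":[0,0,-0.001],"spin":0},{"offset":[0,0,-0.001],"spin":0},{"offset":[0,0,-0.001],"spin":0},{"offset":[0,0,-0.0015],"spin":0},{"offset":[0,0,-0.0015],"spin":0},{"offset":[0,0,-0.0015],"spin":0}]'
```

```text
clock: 4.75
eef_pos: [485.3, -151.9, 123.9]
eef_rot: [3.141, -0.0, -0.001]
wrist_force: [-0.3, 0.9, 1.6]
finger_gap: 0.7
clock: 5.42
eef_pos: [485.6, -152.0, 123.2]
eef_rot: [3.141, -0.001, -0.001]
wrist_force: [-2.6, 1.9, 8.9]
finger_gap: 0.5
```

Hard stop felt at z = 123.2 mm, so it's home. Up and across to the middle one, with a look at it and the left one.

```bash
python3 -m crank '[{"offset":[0,0,0.015],"spin":0},{"offset":[0,0,0.045],"spin":0},{"offset":[0,0.02,0.075],"spin":0},{"offset":[0.003,0.055,0.085],"spin":0},{"offset":[0.006,0.09,0.085],"spin":0},{"offset":[0.01,0.13,0.085],"spin":0},{"offset":[0.01,0.151,0.085],"spin":0},{"offset":[0.01,0.151,0.085],"spin":0}]'
python3 - <<'E'
from h import *
p=wrist();save(p,'w2')
look(p,'crown_a',152)
print(manip.read_state()['eef_pos'])
E
```

```text
clock: 6.08
eef_pos: [495.4, 2.3, 208.2]
eef_rot: [3.141, -0.001, 0.003]
wrist_force: [0.7, -1.0, -0.4]
finger_gap: 0.4
crown_a 0.96 px [448. 204.] n 1100 bbox 429 468 187 222 xyz [ 495.  -133.3  152. ]
crown_a 0.64 px [486. 344.] n 860 bbox 465 506 331 356 xyz [ 378.9 -179.1  152. ]
crown_a 0.55 px [188.  69.] n 2268 bbox 161 214 42 96 xyz [586.5  50.3 152. ]
[495.54536384  -0.69189557 208.12067091]
```

View pics/w2.png

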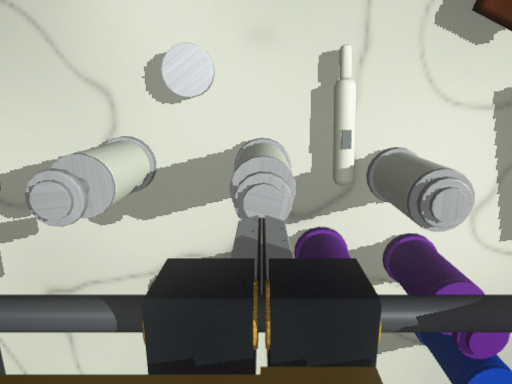

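Middle crown at (263,203), left crown at (56,200). The right one (448,204) has its pad down on the lid. Now I press the middle one.

```bash
python3 - <<'E'
from h import *
p=wrist()
print(ray(p,263,203,152),ray(p,56,200.5,152),ray(p,448,204,122)); print(manip.read_state()['eef_pos'])
E
python3 -m crank '[{"offset":[0,0,-0.015],"spin":0},{"offset":[0,0,-0.03],"spin":0},{"offset":[0,0,-0.042],"spin":0},{"offset":[0,0,-0.048],"spin":0},{"offset":[0,0,-0.05],"spin":0},{"offset":[0,0,-0.05],"spin":0},{"offset":[0,0,-0.05],"spin":0},{"offset":[0,0,-0.05],"spin":0}]'
```

```text
[495.61894841  -2.50307814 152.        ] [497.49439134 146.00133276 152.        ] [ 485.68497371 -153.07036241  122.        ]
[495.55539183  -1.4185635  208.10854238]
clock: 6.9
eef_pos: [495.9, -1.6, 158.8]
eef_rot: [3.14, -0.002, -0.001]
wrist_force: [0.7, -0.7, -0.1]
finger_gap: 0.5
```

```bash
python3 -m crank '[{"offset":[0,0,-0.004],"spin":0},{"offset":[0,0,-0.007],"spin":0},{"offset":[0,0,-0.010],"spin":0},{"offset":[0,0,-0.012],"spin":0},{"offset":[0,0,-0.014],"spin":0},{"offset":[0,0,-0.016],"spin":0},{"offset":[0,0,-0.0175],"spin":0},{"offset":[0,0,-0.0185],"spin":0}]'
```

```text
clock: 7.57
eef_pos: [495.9, -1.6, 140.2]
eef_rot: [3.14, -0.002, -0.001]
wrist_force: [2.2, 0.4, 1.7]
finger_gap: 0.5
```

```bash
python3 -m crank '[{"offset":[0,0,-0.0005],"spin":0},{"offset":[0,0,-0.001],"spin":0},{"offset":[0,0,-0.0015],"spin":0},{"offset":[0,0,-0.002],"spin":0},{"offset":[0,0,-0.0022],"spin":0},{"offset":[0,0,-0.0024],"spin":0},{"offset":[0,0,-0.0027],"spin":0},{"offset":[0,0,-0.003],"spin":0}]'
```

```text
clock: 8.23
eef_pos: [495.9, -1.6, 137.2]
eef_rot: [3.14, -0.002, -0.001]
wrist_force: [1.4, -0.8, 2.2]
finger_gap: 0.3
```

Sound as well; driving it home.

```bash
python3 -m crank '[{"offset":[0,0,-0.002],"spin":0},{"offset":[0,0,-0.004],"spin":0},{"offset":[0,0,-0.006],"spin":0},{"offset":[0,0,-0.008],"spin":0},{"offset":[0,0,-0.010],"spin":0},{"offset":[0,0,-0.012],"spin":0},{"offset":[0,0,-0.013],"spin":0},{"offset":[0,0,-0.0135],"spin":0}]'
python3 -m crank '[{"offset":[0,0,-0.0005],"spin":0},{"offset":[0,0,-0.0005],"spin":0},{"offset":[0,0,-0.0005],"spin":0},{"offset":[0,0,-0.001],"spin":0},{"offset":[0,0,-0.001],"spin":0},{"offset":[0,0,-0.0012],"spin":0},{"offset":[0,0,-0.0012],"spin":0},{"offset":[0,0,-0.0012],"spin":0}]'
```

```text
clock: 8.9
eef_pos: [495.8, -1.6, 123.4]
eef_rot: [3.14, -0.002, -0.001]
wrist_force: [1.7, -0.8, 1.5]
finger_gap: 0.3
clock: 9.57
eef_pos: [496.1, -1.6, 123.2]
eef_rot: [3.14, -0.003, -0.001]
wrist_force: [-2.7, 0.3, 11.5]
finger_gap: 0.5
```

Home. On to the left one.

```bash
python3 -m crank '[{"offset":[0,0,0.015],"spin":0},{"offset":[0,0,0.045],"spin":0},{"offset":[0,0.02,0.075],"spin":0},{"offset":[0,0.055,0.085],"spin":0},{"offset":[0.001,0.09,0.085],"spin":0},{"offset":[0.001,0.13,0.085],"spin":0},{"offset":[0.001,0.149,0.085],"spin":0},{"offset":[0.001,0.149,0.085],"spin":0}]'
python3 - <<'E'
from h import *
p=wrist();p=wrist();save(p,'w3')
look(p,'crown_a',152)
look(p,'dispenser_a',0)
print(manip.read_state()['eef_pos'])
E
```

```text
clock: 10.23
eef_pos: [496.4, 150.6, 207.8]
eef_rot: [3.141, -0.002, 0.003]
wrist_force: [-0.6, -0.4, -0.1]
finger_gap: 0.2
crown_a 0.75 px [444. 194.] n 1095 bbox 425 463 176 212 xyz [503.7  17.5 152. ]
crown_a 0.56 px [254. 200.] n 1202 bbox 234 274 182 218 xyz [498.7 153.8 152. ]
dispenser_a 0.91 px [417. 180.] n 6104 bbox 363 471 139 222 xyz [479.4 -34.2   0. ]
dispenser_a 0.83 px [462. 287.] n 4492 bbox 414 511 228 346 xyz [ 369.5 -100.2    0. ]
dispenser_a 0.59 px [255. 179.] n 4390 bbox 222 288 136 222 xyz [478.6 154.9   0. ]
dispenser_a 0.58 px [502. 177.] n 708 bbox 493 511 153 201 xyz [ 482.  -133.6    0. ]
dispenser_a 0.49 px [507. 257.] n 207 bbox 503 511 243 271 xyz [ 381.7 -156.1    0. ]
[497.01073758 146.56684197 207.97686337]
```

View pics/w3.png

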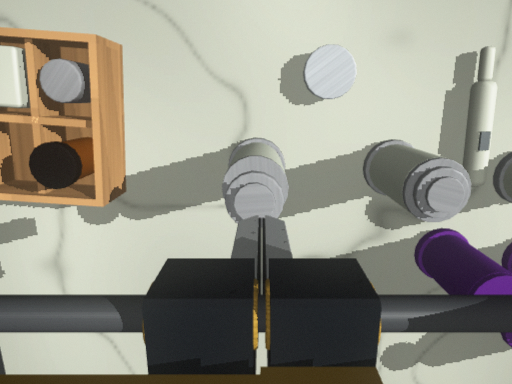

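Left crown at about (255,200); the middle one (446,194) is home. Recomputing with the arm settled.

Run:
```python
from h import *
p=wrist();print(manip.read_state()['eef_pos'],p['cx'],p['fx'])
look(p,'crown_a',152)
```

```text
[497.08691033 146.40402095 208.07185143] 261.22295795184823 342.65976055518985
crown_a 0.82 px [251. 201.] n 1182 bbox 231 271 183 219 xyz [498.8 153.5 152. ]
```

```bash
python3 -m crank '[{"offset":[0.001,0.005,-0.015],"spin":0},{"offset":[0.002,0.007,-0.03],"spin":0},{"offset":[0.002,0.007,-0.042],"spin":0},{"offset":[0.002,0.007,-0.048],"spin":0},{"offset":[0.002,0.007,-0.05],"spin":0},{"offset":[0.002,0.007,-0.05],"spin":0},{"offset":[0.002,0.007,-0.05],"spin":0},{"offset":[0.002,0.007,-0.05],"spin":0}]'
python3 -m crank '[{"offset":[0,0,-0.003],"spin":0},{"offset":[0,0,-0.006],"spin":0},{"offset":[0,0,-0.009],"spin":0},{"offset":[0,0,-0.011],"spin":0},{"offset":[0,0,-0.013],"spin":0},{"offset":[0,0,-0.0145],"spin":0},{"offset":[0,0,-0.0155],"spin":0},{"offset":[0,0,-0.0165],"spin":0}]'
```

```text
clock: 11.2
eef_pos: [499.5, 153.3, 158.9]
eef_rot: [3.14, -0.004, -0.002]
wrist_force: [0.5, 0.5, -0.5]
finger_gap: 0.7
clock: 11.87
eef_pos: [499.7, 153.4, 142.6]
eef_rot: [3.141, -0.004, -0.002]
wrist_force: [0.3, 0.9, 3.9]
finger_gap: 0.6
```

Stiffening. One small further step will confirm it.

```bash
python3 -m crank '[{"offset":[0,0,-0.0005],"spin":0},{"offset":[0,0,-0.001],"spin":0},{"offset":[0,0,-0.0012],"spin":0},{"offset":[0,0,-0.0015],"spin":0},{"offset":[0,0,-0.0015],"spin":0},{"offset":[0,0,-0.0015],"spin":0},{"offset":[0,0,-0.0015],"spin":0},{"offset":[0,0,-0.0015],"spin":0}]'
```

```text
clock: 12.53
eef_pos: [499.7, 153.4, 141.2]
eef_rot: [3.141, -0.004, -0.002]
wrist_force: [0.8, 0.0, 4.9]
finger_gap: 0.8
```

Confirmed: 4.9 N and rising, against about 2 N on the others. So the left one is the jammed one. Raise, open, then go down around the barrel.

```bash
python3 -m crank '[{"offset":[0,0,0.015],"spin":0},{"offset":[0,0,0.04],"spin":0},{"offset":[0,0,0.04],"spin":0},{"offset":[0,0,0.04],"spin":0},{"offset":[0,0,0.04],"spin":0},{"offset":[0,0,0.04],"spin":0},{"offset":[0,0,0.04],"spin":0},{"offset":[0,0,0.04],"spin":0}]' 1
python3 -c "
from h import *
s=manip.read_state();print(s['eef_pos'],s['finger_gap'])"
```

```text
clock: 13.2
eef_pos: [499.5, 153.3, 180.5]
eef_rot: [3.14, -0.003, -0.002]
wrist_force: [0.2, 0.2, 0.8]
finger_gap: 50.1
[499.45073858 153.28742404 180.53311856] 50.144951934481035
```

```bash
python3 -m crank '[{"offset":[0,0,0],"spin":0},{"offset":[0,0,0],"spin":0},{"offset":[0,0,0],"spin":0},{"offset":[0,0,0],"spin":0},{"offset":[0,0,0],"spin":0},{"offset":[0,0,0],"spin":0},{"offset":[0,0,-0.015],"spin":0},{"offset":[0,0,-0.03],"spin":0}]' 1
python3 -m crank '[{"offset":[0,0,-0.015],"spin":0},{"offset":[0,0,-0.03],"spin":0},{"offset":[0,0,-0.045],"spin":0},{"offset":[0,0,-0.06],"spin":0},{"offset":[0,0,-0.07],"spin":0},{"offset":[0,0,-0.078],"spin":0},{"offset":[0,0,-0.079],"spin":0},{"offset":[0,0,-0.079],"spin":0}]'
```

```text
clock: 13.87
eef_pos: [499.9, 153.4, 150.8]
eef_rot: [3.141, -0.005, -0.002]
wrist_force: [0.6, 0.0, -0.6]
finger_gap: 93.6
clock: 14.53
eef_pos: [499.9, 153.4, 71.8]
eef_rot: [3.141, -0.005, -0.002]
wrist_force: [-0.4, -0.7, -0.0]
finger_gap: 93.9
```

Close with 15 N and, meanwhile, work out the tray geometry from the top camera.

```bash
python3 -m crank '[{"offset":[0,0,0],"spin":0},{"offset":[0,0,0],"spin":0},{"offset":[0,0,0],"spin":0},{"offset":[0,0,0],"spin":0},{"offset":[0,0,0],"spin":0},{"offset":[0,0,0],"spin":0},{"offset":[0,0,0],"spin":0},{"offset":[0,0,0],"spin":0}]' 0.3 15
python3 - <<'E'
from h import *
t=manip.camera('top')
for d in manip.masks_of(t,'tray'):
    u=np.argwhere(d['mask'])[:,::-1].astype(np.float32)
    print(d['conf'],len(u)); r=cv2.minAreaRect(u); b=cv2.boxPoints(r)
    print(np.round([ray(t,*q,25)[:2] for q in b]),ray(t,*r[0],15))
print([np.round(ray(t,*q,25)[:2]) for q in [(370,182),(424,171),(438,235),(388,248)]])
print(manip.read_state()['finger_gap'])
E
```

```text
clock: 15.2
eef_pos: [499.9, 153.5, 71.9]
eef_rot: [3.141, -0.005, -0.002]
wrist_force: [0.0, 0.4, 0.7]
finger_gap: 55.4
0.95 3982
[[ 581. -274.]
 [ 620. -418.]
 [ 440. -453.]
 [ 403. -312.]] [ 511.19728882 -367.51612976   15.        ]
[array([ 579., -282.]), array([ 607., -423.]), array([ 442., -446.]), array([ 410., -319.])]
55.723854111809686
```

Gripped (gap 55.5 mm on the 56 mm barrel). Tray centre is at about (511,-367). Lift straight up.

```bash
python3 -m crank '[{"offset":[0,0,0.005],"spin":0},{"offset":[0,0,0.02],"spin":0},{"offset":[0,0,0.045],"spin":0},{"offset":[0,0,0.075],"spin":0},{"offset":[0,0,0.105],"spin":0},{"offset":[0,0,0.135],"spin":0},{"offset":[0,0,0.155],"spin":0},{"offset":[0,0,0.16],"spin":0}]' - 25
python3 -m crank '[{"offset":[0,-0.01,0],"spin":0},{"offset":[0,-0.03,0],"spin":0},{"offset":[0,-0.06,0],"spin":0},{"offset":[0,-0.09,0],"spin":0},{"offset":[0,-0.12,0],"spin":0},{"offset":[0,-0.15,0],"spin":0},{"offset":[0,-0.18,0],"spin":0},{"offset":[0,-0.21,0],"spin":0}]'
```

```text
clock: 15.97
eef_pos: [500.7, 153.6, 235.4]
eef_rot: [-3.141, -0.01, -0.002]
wrist_force: [-0.1, 1.1, -2.6]
finger_gap: 55.2
clock: 16.63
eef_pos: [499.6, -58.4, 233.5]
eef_rot: [-3.141, -0.007, -0.002]
wrist_force: [0.4, -0.4, -3.8]
finger_gap: 55.1
```

```bash
python3 -m crank '[{"offset":[0.002,-0.03,0],"spin":0},{"offset":[0.004,-0.06,0],"spin":0},{"offset":[0.006,-0.09,0],"spin":0},{"offset":[0.008,-0.12,0],"spin":0},{"offset":[0.01,-0.15,0],"spin":0},{"offset":[0.01,-0.18,0],"spin":0},{"offset":[0.01,-0.21,0],"spin":0},{"offset":[0.01,-0.235,0],"spin":0}]'
python3 -m crank '[{"offset":[0,-0.02,0],"spin":0},{"offset":[0,-0.04,0],"spin":0},{"offset":[0,-0.055,0],"spin":0},{"offset":[0,-0.065,0],"spin":0},{"offset":[0,-0.07,0],"spin":0},{"offset":[0,-0.07,0],"spin":0},{"offset":[0,-0.07,0],"spin":0},{"offset":[0,-0.07,0],"spin":0}]'
python3 - <<'E'
from h import *
p=manip.camera('scene');save(p,'s2')
cv2.imwrite('pics/s2c.png',cv2.resize(cv2.imread('pics/s2.png')[60:300,0:360],None,fx=2,fy=2))
print(manip.read_state()['eef_pos'])
E
```

```text
clock: 17.3
eef_pos: [508.2, -295.7, 231.2]
eef_rot: [-3.14, -0.004, -0.003]
wrist_force: [0.8, -0.6, -4.2]
finger_gap: 54.9
clock: 17.97
eef_pos: [508.3, -364.9, 231.0]
eef_rot: [-3.139, -0.004, -0.002]
wrist_force: [-0.6, -0.1, -3.2]
finger_gap: 55.8
[ 508.39103512 -364.87912074  231.22545485]
```

View pics/s2c.png

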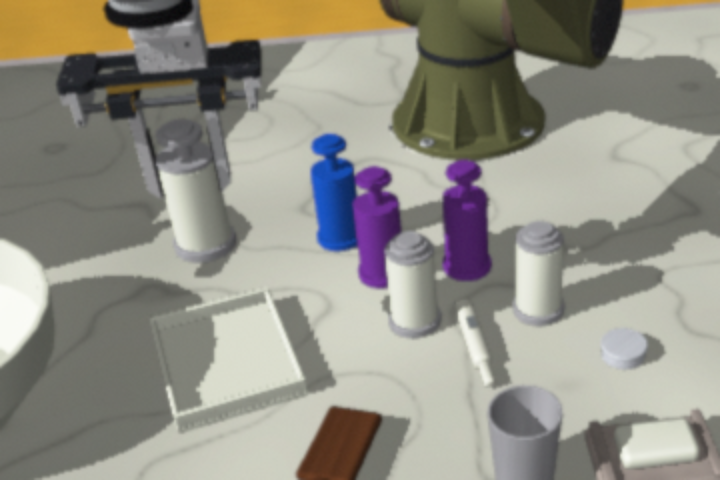

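Crop: the jammed dispenser hangs upright over the tray, and both closed ones stand with their pads on the lids. Lower it.

```bash
python3 -m crank '[{"offset":[0.002,-0.002,-0.015],"spin":0},{"offset":[0.002,-0.002,-0.04],"spin":0},{"offset":[0.002,-0.002,-0.065],"spin":0},{"offset":[0.002,-0.002,-0.09],"spin":0},{"offset":[0.002,-0.002,-0.115],"spin":0},{"offset":[0.002,-0.002,-0.135],"spin":0},{"offset":[0.002,-0.002,-0.142],"spin":0},{"offset":[0.002,-0.002,-0.142],"spin":0}]'
python3 -m crank '[{"offset":[0,0,-0.003],"spin":0},{"offset":[0,0,-0.005],"spin":0},{"offset":[0,0,-0.007],"spin":0},{"offset":[0,0,-0.008],"spin":0},{"offset":[0,0,-0.009],"spin":0},{"offset":[0,0,-0.01],"spin":0},{"offset":[0,0,-0.01],"spin":0},{"offset":[0,0,-0.01],"spin":0}]'
```

```text
clock: 18.68
eef_pos: [510.0, -366.0, 87.8]
eef_rot: [-3.138, -0.002, -0.002]
wrist_force: [-0.5, -0.3, -3.4]
finger_gap: 55.2
clock: 19.35
eef_pos: [510.1, -366.1, 78.1]
eef_rot: [-3.138, -0.002, -0.002]
wrist_force: [-0.6, 0.2, -2.6]
finger_gap: 55.0
```

```bash
python3 -m crank '[{"offset":[0,0,-0.0005],"spin":0},{"offset":[0,0,-0.001],"spin":0},{"offset":[0,0,-0.0013],"spin":0},{"offset":[0,0,-0.0016],"spin":0},{"offset":[0,0,-0.002],"spin":0},{"offset":[0,0,-0.002],"spin":0},{"offset":[0,0,-0.002],"spin":0},{"offset":[0,0,-0.002],"spin":0}]'
```

```text
clock: 20.02
eef_pos: [510.6, -366.1, 77.9]
eef_rot: [-3.139, -0.004, -0.002]
wrist_force: [-4.5, 5.5, 13.2]
finger_gap: 55.3
```

It's standing on the tray floor. Ease off, then open slowly.

```bash
python3 -m crank '[{"offset":[0,0,0.0002],"spin":0},{"offset":[0,0,0.0002],"spin":0},{"offset":[0,0,0.0002],"spin":0},{"offset":[0,0,0.0002],"spin":0},{"offset":[0,0,0.0002],"spin":0},{"offset":[0,0,0.0002],"spin":0},{"offset":[0,0,0.0002],"spin":0},{"offset":[0,0,0.0002],"spin":0}]' - 6
python3 -m crank '[{"offset":[0,0,0],"spin":0},{"offset":[0,0,0],"spin":0},{"offset":[0,0,0],"spin":0},{"offset":[0,0,0],"spin":0},{"offset":[0,0,0],"spin":0},{"offset":[0,0,0],"spin":0},{"offset":[0,0,0],"spin":0},{"offset":[0,0,0],"spin":0}]' 1
python3 -m crank '[{"offset":[0,0,0.01],"spin":0},{"offset":[0,0,0.03],"spin":0},{"offset":[0,0,0.06],"spin":0},{"offset":[0,0,0.09],"spin":0},{"offset":[0,0,0.12],"spin":0},{"offset":[0,0,0.14],"spin":0},{"offset":[0,0,0.15],"spin":0},{"offset":[0,0,0.15],"spin":0}]'
python3 -m crank '[{"offset":[-0.03,-0.01,0],"spin":0},{"offset":[-0.06,-0.02,0],"spin":0},{"offset":[-0.09,-0.03,0],"spin":0},{"offset":[-0.12,-0.04,0],"spin":0},{"offset":[-0.14,-0.05,0],"spin":0},{"offset":[-0.15,-0.05,0],"spin":0},{"offset":[-0.15,-0.05,0],"spin":0},{"offset":[-0.15,-0.05,0],"spin":0}]'
python3 - <<'E'
from h import *
p=manip.camera('scene');save(p,'s3');t=manip.camera('top');save(t,'t3')
a=cv2.imread('pics/s3.png')[60:340,40:480];b=cv2.imread('pics/t3.png')[90:320,170:450]
b=cv2.resize(b,(341,280));cv2.imwrite('pics/end.png',np.hstack([a,b]))
E
```

```text
clock: 20.68
eef_pos: [510.5, -366.0, 77.9]
eef_rot: [-3.139, -0.003, -0.002]
wrist_force: [-0.2, -0.9, -3.7]
finger_gap: 55.7
clock: 21.35
eef_pos: [510.5, -366.1, 78.0]
eef_rot: [-3.139, -0.004, -0.002]
wrist_force: [-0.2, 0.3, -0.6]
finger_gap: 94.1
clock: 22.02
eef_pos: [511.0, -366.5, 230.7]
eef_rot: [-3.141, -0.007, -0.002]
wrist_force: [-0.4, -0.6, -0.4]
finger_gap: 93.7
clock: 22.68
eef_pos: [361.2, -416.1, 230.0]
eef_rot: [-3.14, -0.006, -0.002]
wrist_force: [0.1, -0.3, -0.1]
finger_gap: 94.1
```

View pics/end.png

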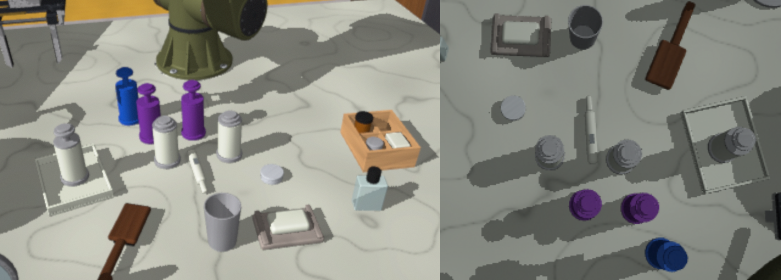

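Both views show the jammed dispenser upright in the middle of the tray. The two closed ones are still in place and everything else is undisturbed.

```bash
python3 -c "
from cell import manip
print(manip.sign_off())"
```

```text
the job is handed in; nothing more can be done
None
```

The two sound dispensers are closed, the jammed one is standing in the tray, and the job is handed in at about 23 s of the 64 s allowed.

- **Sound dispensers (right and middle):** each plunger needed about 2 N or less all the way. The hard stop came at z ≈ 123 mm, the height expected when fully home, with 9 N and 11.5 N at the stop. Both were left standing where they were, and the pictures show their pads down on the lids.
- **Jammed dispenser (left):** it stiffened to 3.9 N at 10.4 mm of travel and 4.9 N at 11.8 mm, so I stopped there. That is about 1 N below the quoted figures, but clearly above the other two. I gripped it by the barrel, carried it over the row and set it down near the middle of the tray. The set-down contact briefly reached about 13 N.
- **Last checks:** the final top and scene pictures show it upright in the tray, and everything else, including the look-alikes, appears where it was. The gripper is open and clear, with wrist force near zero. No check failed; I compared the other objects only by eye, not by measuring them again.

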